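# Roll a mailing tube onto the bench scale

## Robot

A 6-joint arm with a two-finger parallel gripper is mounted at the origin on the work surface. World frame = base frame: x ahead of the robot, y to its left, z up, the work surface at z = 0. Lengths are in m, angles in rad, forces in N, time in s.
With the tool pointing down it reaches from about 0.35 to 0.975 m from the base axis. Payload 4.9 kg.
Tool frame: the origin (TCP) lies midway between the tips of the shut fingers; the grasp point (between the pads) lies 19 mm behind it; z points along the fingers, x is the direction in which the jaws open and shut, and the axes are right-handed (so a half turn about z gives the same grasp; the last joint's range is limited). The gripper opens to 85 mm and grips with 20 to 120 N. Pads are 22 mm wide; open, the fingers measure 114 mm over their backs; the gripper's body (76 mm by 85 mm) begins 54 mm behind the grasp point. The pads swing forward as they close: fully open they stand 13 mm farther back than shut.
Start: joints at [1.177, 0.053, 1.613, -0, 1.476, -0.119], TCP at [0.17, 0.602, 0.231] pointing down, gripper open.
Joint ranges: [-3.01, 3.01], [-1.01, 2.22], [0.06, 2.58], [-1.02, 4.17], [0.09, 2.62], [-3.14, 3.14]. Speed limits (rad/s): [2.57, 2.57, 3.14, 3.14, 3.14, 3.14].

## Interface

Orientations are given as a rotation vector (axis times angle).
In Python, from station import ctrl gives the robot as it stands.
- The arm moves only by the tool step_arm, never from a script. Its argument "increments" is text: rows parted by semicolons, each of 6 numbers parted by spaces: the shift along the tool's x, y, z as a fraction of full scale, then the turn, a rotation vector about the tool's x, y, z as a fraction of full scale. In form: x y z rx ry rz; .... A call has 1 to 12 rows; each row shifts and turns the commanded pose from where the row before left it, along the tool's axes as they then stand; what a row does not reach is not made up. Full scale, the value 1, is 0.025 m for a shift and 0.1 rad for a turn. A row lasts 1/12 s, in which the tool goes at most 41.7 mm and 7.16 degrees, less where a joint would pass 70% of its speed; a pose out of reach is approached as far as the arm can. A call with a number of a shift or a turn outside -1 to 1 is refused whole. A call with a gripper value outside its range is refused whole. "fingers" is the opening, from -1 (shut) to 1 (fully open), so that 0 is half open, set as the call begins (left out, the last holds). The fingers move at their own pace and stop on an object; "newtons" is the grip in N (left out, the last holds). Time passes only in rows, so rows that do not move let the fingers close. It gives the time, the measured TCP pose, the force and the opening at its end, in the units of the state.
- ctrl.get_obs(): the state, without advancing time (a new reading comes with each control period).
- ctrl.get_image(name): name is "scene" or "top" or "wrist"; returns a dict with "pixels" (480x640x3 uint8, red, green, blue), "intrinsics" (3x3 intrinsics, pixels), "distortion" ([k1, k2, p1, p2, k3] as OpenCV has them; the pictures are not rectified), "eye" and "orientation" of the camera in the world. Camera axes: x right, y down, z forward; pixel columns grow to the right and rows downward; lengths in m; the calibration is good to about 2 mm. A picture is of the moment at which its call begins. There is no depth.
- ctrl.finish_job(): hands the job in, once; it reports no verdict.
The state is a dict: "t": time; "q": joint angles; "dq": joint speeds; "effort": joint torques, N m; "tool_pos": TCP position; "tool_rot": TCP orientation; "contact_force": force on the tool from outside, world axes, zero at the start; "wrist_torque": the same for the moment, N m; "opening": finger opening in m.
Only numpy, scipy, OpenCV 4.12 (cv2) and the standard library are available. Lean on these libraries where they do the work, as an engineer would, in place of code of your own. Each camera call takes 0.05 s, during which the arm holds its last target.

## Task

The mailing tube has to be weighed: with the fingertips on top of it, roll it along the bench onto the steel deck of the built-in scale and stop it there, lying lengthwise in the middle of the deck, at rest and let go. Keep to the top of the tube: do not shove it from behind low down on its side, and do not pinch or lift it. Leave everything else on the bench where it is.

Things in the scene. Friction and masses are not known exactly. Their poses are not given: they have to be found in the camera images.
- tube: Mailing tube lying on the bench: stiff brown cardboard cylinder, white end plugs and label; 90 mm diameter, 240 mm long, about 0.3 kg. Origin at its centre, 45 mm above the bench. x is the cylinder's axis, always level; y and z turn as it rolls; at the start z points up through the label. It rolls easily, square to its axis: left moving at 0.1 m/s it coasts about 20 mm.
- scale: Scale let into the bench: steel deck 360 mm along its x axis, 240 mm along y, in a grey trim 12 mm wide. Flush with the bench: no step; it does not move. Origin: centre of the deck's top (z = 0). The tube starts beside a long side of the deck (+y or -y side), within a few degrees of parallel to the deck's x axis, the tube's axis 0.18 to 0.27 m from the deck's lengthwise middle line.
- parts_bin: Bystander: orange plastic picking bin with a lowered front, 170 x 105 x 85 mm, holding small fittings. Origin under its centre.
- tape_roll: Bystander: roll of brown packing tape lying flat, 104 mm across, 48 mm high. Origin under its centre.
- carton: Bystander: closed, taped cardboard carton, 170 x 120 x 90 mm. Origin under its centre.
- tape_gun: Bystander: hand-held tape dispenser lying on its side, grey frame, black grip, brown roll, about 190 x 160 x 57 mm. Origin at bench height, between roll and grip.
- knife: Bystander: green and grey box knife with the blade in, 145 x 22 x 16 mm, lying on top of the carton, long along its x axis. Origin under its middle.
- end_cap: Bystander: spare white plastic tube plug, 92 mm across, 20 mm high. Origin under its centre.

How it is judged:
On the way:
1. the tube has rolled through about half a turn, label underneath (angle between tube's own z axis and vertical above 2.3 rad).
At the end, for the whole second after the job is handed in: The tube lies at rest on the deck (slower than 10 mm/s), its axis within 30 mm of the deck's lengthwise middle line, its centre within 55 mm of the deck's centre along that line, and parallel to it within 0.2 rad, so that the whole tube is over the deck; nothing touches it (y of tube in the frame of scale between -0.03 and 0.03 m and x of tube in the frame of scale between -0.055 and 0.055 m and angle between the x axis of tube and the x axis of scale, either way round below 0.2 rad and height (world z) of tube between 0.04 and 0.05 m and linear speed of tube below 0.01 m/s).
It fails at once if the tube is lifted (its centre rises 15 mm or more) (height (world z) of tube above 0.06 m).
It fails at once if the tube is pushed or gripped low on its side, not at its top: the fingers press it while the grasp point (19 mm short of the fingertips) is under 75 mm above the bench (contact force between the fingers and tube above 0.5 N and height (world z) of the grasp point below 0.075 m).
It fails at once if the tube is tipped off level (angle between tube's own x axis and vertical below 1.37 rad or angle between tube's own x axis and vertical above 1.77 rad).
It fails at once if another thing on the bench is moved by more than 20 mm (distance of any of parts_bin, tape_roll, carton, tape_gun, end_cap, knife from where it was at the start of the episode above 0.02 m).
It also fails if it takes over 67 s, if anything falls off the work surface, if the arm or the gripper's body presses on something with over 40 N, if the wrist force passes 120 N, or if a joint passes its speed limit or range.

## Working session

There is one attempt and no reset: what is moved stays moved. The work goes in short steps, Python scripts to look and compute and a tool call to move; the robot and the scene stay as the last step left them, time stands still between calls to the robot, and variables do not carry over. Pictures are saved under pics/ and viewed, and the job is handed in when it is done.

Besides the shell and the picture viewer there is one more tool, called after "Request:" as name(argument=value, ...) on one line, values as JSON. step_arm: Moves the arm, as the interface text tells. Shift numbers are shares of 0.025 m and turn numbers shares of 0.1 rad, none past 1 either way. Its arguments: {"type":"object","properties":{"increments":{"type":"string"},"fingers":{"type":"number"},"newtons":{"type":"number"}},"required":["increments"]}

```bash
mkdir -p pics; ls; python3 - <<'E'
from station import ctrl
import cv2
print(ctrl.get_obs())
for n in ["scene","top","wrist"]:
    im=ctrl.get_image(n); cv2.imwrite(f"pics/{n}0.png",im["pixels"][:,:,::-1])
    print(n,im["intrinsics"],im["distortion"],im["eye"],im["orientation"])
E
```

```text
pics
{'t': 0.0, 'q': array([ 1.17702690e+00,  5.33886974e-02,  1.61429719e+00, -1.27453626e-06,
        1.47599219e+00, -1.18989628e-01]), 'dq': array([ 1.13686301e-03,  8.09801085e-04, -9.72032227e-05, -4.07991624e-04,
        7.36536374e-04,  3.30789131e-04]), 'effort': array([-5.88244693e-04, -3.93664885e+01, -3.70183897e+01, -3.76326102e-05,
        6.84011189e-03,  6.00540076e-06]), 'tool_pos': array([0.16933753, 0.60097588, 0.23004137]), 'tool_rot': array([ 2.5039117 ,  1.89562756, -0.00282604]), 'contact_force': array([ 0.09692299, -0.7488794 ,  0.23455473]), 'wrist_torque': array([-0.00894914, -0.01507435,  0.0180383 ]), 'opening': 0.08555595311054996}
scene [[600.99861976   0.         311.69917373]
 [  0.         600.99861976 237.80593939]
 [  0.           0.           1.        ]] [-0.07691159  0.          0.          0.          0.        ] [1.61698606 0.3494575  1.29255216] [-1.50666706 -2.05444399  0.82696267]
top [[439.66683368   0.         325.97375694]
 [  0.         439.66683368 236.18494894]
 [  0.           0.           1.        ]] [-0.00250396  0.          0.          0.          0.        ] [ 0.34384092 -0.01007935  1.2847843 ] [-2.13716659  2.16838089 -0.10318638]
wrist [[359.23211447   0.         322.60179687]
 [  0.         359.23211447 237.34286516]
 [  0.           0.           1.        ]] [-0.03775972  0.          0.          0.          0.        ] [0.1029218  0.62023016 0.37265247] [2.31969729 1.7562881  0.24301561]
```

View pics/scene0.png

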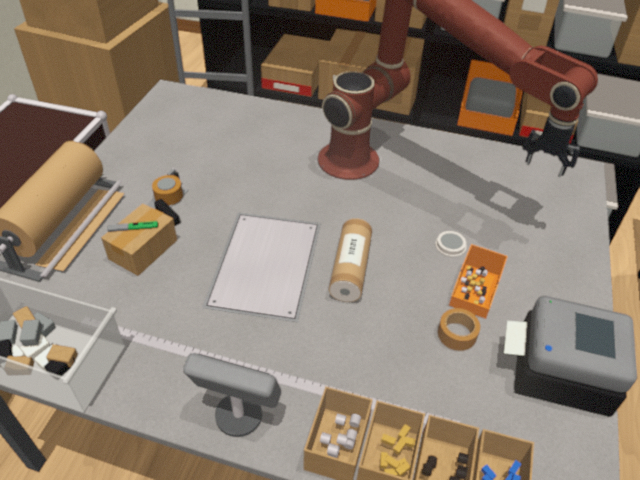

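View pics/top0.png

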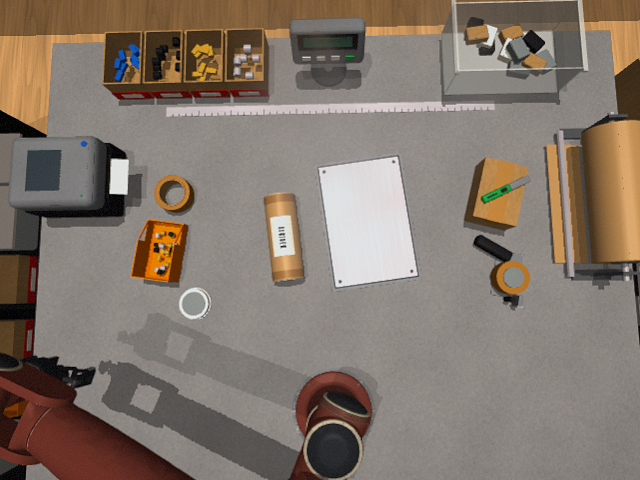

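View pics/wrist0.png

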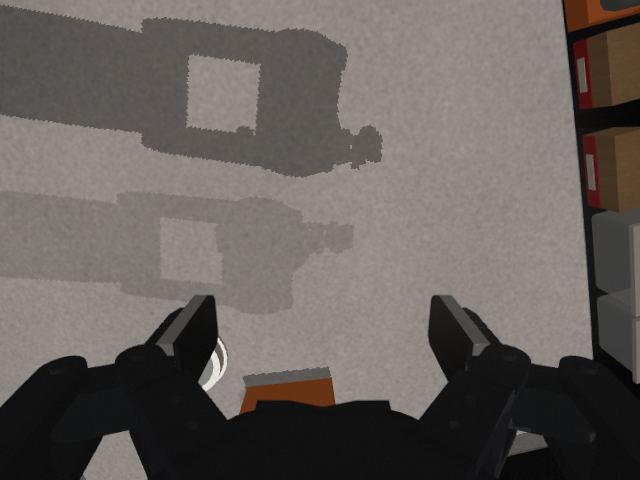

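The top view shows the tube at about (283,237), with its label up. The deck is centred at about (367,221), to the right of the tube, which is the −y side. Next I'll measure both.

```bash
cat > h.py <<'E'
from station import ctrl
import cv2, numpy as np
from scipy.spatial.transform import Rotation as R
def ray(im,px,z):
    p=cv2.undistortPoints(np.array(px,float).reshape(-1,1,2),im["intrinsics"],np.array(im["distortion"])).reshape(-1,2)
    d=np.c_[p,np.ones(len(p))]@R.from_rotvec(im["orientation"]).as_matrix().T
    e=np.array(im["eye"]); return e+d*((z-e[2])/d[:,2:3])
def proj(im,P):
    r=R.from_rotvec(im["orientation"]).inv(); rv=r.as_rotvec(); t=-r.apply(im["eye"])
    return cv2.projectPoints(np.array(P,float),rv,t,im["intrinsics"],np.array(im["distortion"]))[0].reshape(-1,2)
def tube(im,roi=(200,150,460,330)):
    hsv=cv2.cvtColor(im["pixels"],cv2.COLOR_RGB2HSV)
    m=((hsv[...,0]>5)&(hsv[...,0]<25)&(hsv[...,1]>70)).astype(np.uint8)
    k=np.zeros_like(m); x0,y0,x1,y1=roi; k[y0:y1,x0:x1]=1; m*=k
    m=cv2.morphologyEx(m,cv2.MORPH_CLOSE,np.ones((9,9)))
    cs=cv2.findContours(m,cv2.RETR_EXTERNAL,cv2.CHAIN_APPROX_NONE)[0]
    c=max(cs,key=cv2.contourArea); return c
E
python3 - <<'E'
from h import *
im=ctrl.get_image("top")
c=tube(im); r=cv2.minAreaRect(c); b=cv2.boxPoints(r); print(r)
w=ray(im,b,0.045); print("tube corners",w.round(3).tolist(), "centre",w.mean(0).round(4))
print([np.linalg.norm(w[i]-w[(i+1)%4]).round(4) for i in range(4)])
hsv=cv2.cvtColor(im["pixels"],cv2.COLOR_RGB2HSV)
m=((hsv[...,2]>190)&(hsv[...,1]<40)).astype(np.uint8); m[:140]=0;m[300:]=0;m[:,:308]=0;m[:,430:]=0
m=cv2.morphologyEx(m,cv2.MORPH_CLOSE,np.ones((9,9)));m=cv2.morphologyEx(m,cv2.MORPH_OPEN,np.ones((9,9)))
c2=max(cv2.findContours(m,0,1)[0],key=cv2.contourArea); r2=cv2.minAreaRect(c2); b2=cv2.boxPoints(r2)
w2=ray(im,b2,0); print(r2,"deck",w2.round(3).tolist(),w2.mean(0).round(4),[np.linalg.norm(w2[i]-w2[(i+1)%4]).round(4) for i in range(4)])
v=im["pixels"][:,:,::-1].copy()
for bb in(b,b2): cv2.drawContours(v,[bb.astype(int)],0,(0,0,255),1)
cv2.imwrite("pics/m1.png",v)
sc=ctrl.get_image("scene"); P=[w.mean(0),[*w2.mean(0)[:2],0]]; v=sc["pixels"][:,:,::-1].copy()
for q in proj(sc,P).astype(int): cv2.circle(v,tuple(int(t) for t in q),4,(0,0,255),1)
cv2.imwrite("pics/m2.png",v); print(ctrl.get_obs()["t"])
E
```

```text
((283.20306396484375, 235.9761199951172), (87.28041076660156, 31.605554580688477), 83.2901611328125)
tube corners [[0.611, 0.195, 0.045], [0.621, 0.104, 0.045], [0.372, 0.077, 0.045], [0.363, 0.165, 0.045]] centre [0.4915 0.1351 0.045 ]
[np.float64(0.0911), np.float64(0.2504), np.float64(0.0889), np.float64(0.2505)]
((367.4484558105469, 221.39779663085938), (120.52118682861328, 81.76326751708984), 81.67434692382812) deck [[0.7, 0.034, 0.0], [0.732, -0.209, 0.0], [0.375, -0.247, 0.0], [0.344, -0.012, 0.0]] [ 0.5376 -0.1085  0.    ] [np.float64(0.2449), np.float64(0.3587), np.float64(0.2372), np.float64(0.3588)]
0.25
```

View pics/m1.png

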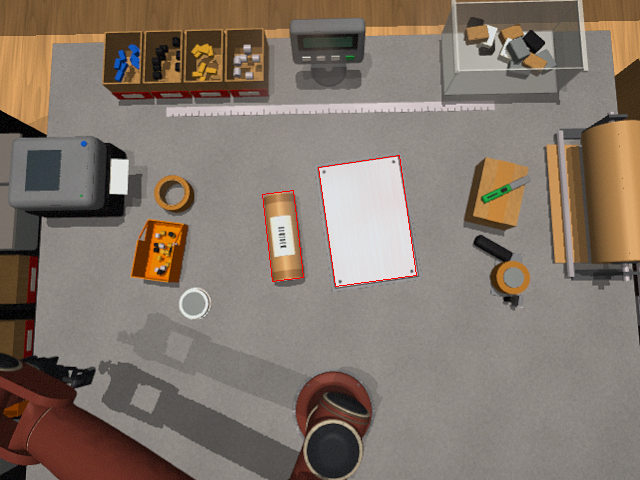

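View pics/m2.png

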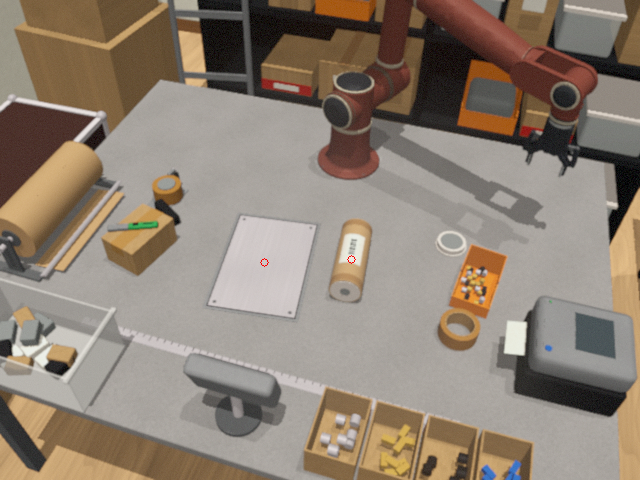

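The two views agree: the tube centre is at about (0.487, 0.135), the deck centre at (0.538, −0.1085), and they are nearly parallel (0.114 and 0.117 rad). The roll is about 0.247 m towards −y. First I'll turn the jaw axis along the tube so that both open fingertips can rest on top of it.

Request:
step_arm(increments="0 0 0 0 0 0.984;0 0 0 0 0 0.984;0 0 0 0 0 0.984;0 0 0 0 0 0.984;0 0 0 0 0 0.984;0 0 0 0 0 0.984;0 0 0 0 0 0.984;0 0 0 0 0 0.984;0 0 0 0 0 0.984;0 0 0 0 0 0.984;0 0 0 0 0 0.984;0 0 0 0 0 0.984", fingers=1)

```text
t: 1.25
tool_pos: [0.1696, 0.6014, 0.2311]
tool_rot: [3.136, 0.173, -0.0]
contact_force: [0.5, 1.1, -0.7]
opening: 0.0856
```

```bash
cat >> h.py <<'E'
def togo(target,note=""):
    o=ctrl.get_obs(); Rm=R.from_rotvec(o["tool_rot"]).as_matrix()
    print(note,"t",o["t"],"pos",o["tool_pos"].round(4),"yaw",np.arctan2(Rm[1,0],Rm[0,0]).round(4),"zax",Rm[:,2].round(4),"F",o["contact_force"].round(2))
    d=Rm.T@(np.array(target)-o["tool_pos"]); print("delta tool units",(d/0.025).round(3))
E
python3 -c "
from h import *
togo([.4833,.1624,.21])"
```

```text
t 1.25 pos [0.1696 0.6014 0.2311] yaw 0.1103 zax [-1.e-04 -4.e-04 -1.e+00] F [ 0.47  1.06 -0.73]
delta tool units [10.541 18.835  0.848]
```

Request:
step_arm(increments="0.527 0.942 0 0 0 0;0.527 0.942 0 0 0 0;0.527 0.942 0 0 0 0;0.527 0.942 0 0 0 0;0.527 0.942 0 0 0 0;0.527 0.942 0 0 0 0;0.527 0.942 0 0 0 0;0.527 0.942 0 0 0 0;0.527 0.942 0 0 0 0;0.527 0.942 0 0 0 0;0.527 0.942 0 0 0 0;0.527 0.942 0 0 0 0")

```text
t: 2.25
tool_pos: [0.3596, 0.3378, 0.2313]
tool_rot: [-3.136, -0.181, -0.0]
contact_force: [-0.1, -0.6, 0.1]
opening: 0.0856
```

Request:
step_arm(increments="0.527 0.942 0 0 0 0;0.527 0.942 0 0 0 0;0.527 0.942 0 0 0 0;0.527 0.942 0 0 0 0;0.527 0.942 0 0 0 0;0.527 0.942 0 0 0 0;0.527 0.942 0 0 0 0;0.527 0.942 0 0 0 0;0 0 0.8 0 0 0;0 0 0.8 0 0 0;0 0 0.8 0 0 0;0 0 0 0 0 0")

```text
t: 3.25
tool_pos: [0.4827, 0.1631, 0.1664]
tool_rot: [3.135, 0.18, -0.013]
contact_force: [-0.6, 0.5, -1.4]
opening: 0.0855
```

```bash
python3 - <<'E'
from h import *
togo([.4833,.1624,.10])
for n in ["wrist","scene"]:
    im=ctrl.get_image(n); cv2.imwrite(f"pics/{n}1.png",im["pixels"][:,:,::-1])
E
```

```text
t 3.25 pos [0.4827 0.1631 0.1664] yaw 0.1146 zax [-0.0083 -0.0015 -1.    ] F [-0.59  0.47 -1.39]
delta tool units [0.043 0.03  2.657]
```

View pics/wrist1.png

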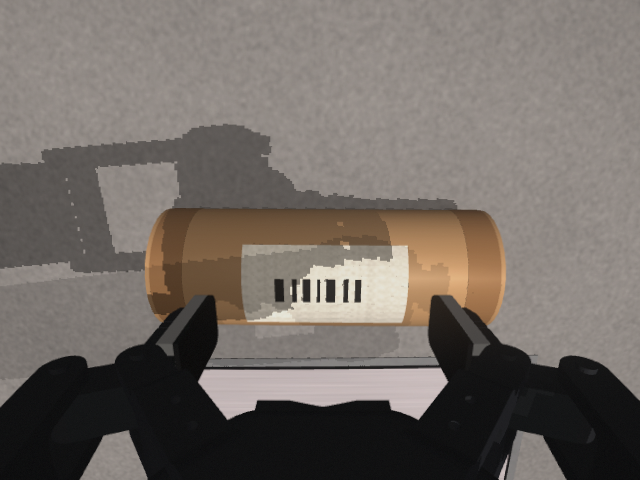

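View pics/scene1.png

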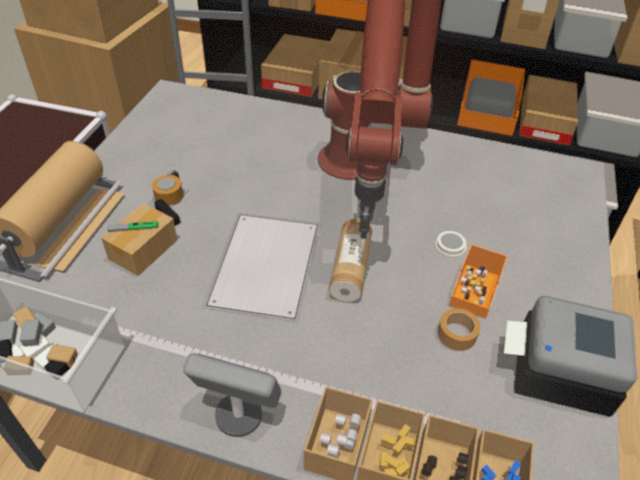

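The wrist view shows the tube running parallel to the jaw line, about x 148–505. The two fingers stand symmetrically over it, and the deck lies beyond. I'll go down now, watching the force.

Request:
step_arm(increments="0 0 0.7 0 0 0;0 0 0.7 0 0 0;0 0 0.7 0 0 0;0 0 0.5 0 0 0;0 0 0.2 0 0 0;0 0 0 0 0 0;0 0 0 0 0 0")

```text
t: 3.93
tool_pos: [0.4861, 0.1641, 0.1024]
tool_rot: [-3.136, -0.181, -0.002]
contact_force: [0.7, -0.1, 0.9]
opening: 0.0854
```

Request:
step_arm(increments="0 0 0.3 0 0 0;0 0 0.3 0 0 0;0 0 0.2 0 0 0;0 0 0 0 0 0;0 0 0 0 0 0")

```text
t: 4.35
tool_pos: [0.4851, 0.1639, 0.0807]
tool_rot: [3.136, 0.181, -0.002]
contact_force: [-0.3, -0.6, 0.2]
opening: 0.0851
```

Request:
step_arm(increments="0 0 0.06 0 0 0;0 0 0.06 0 0 0;0 0 0 0 0 0")

```text
t: 4.6
tool_pos: [0.4854, 0.1639, 0.0782]
tool_rot: [-3.136, -0.181, 0.0]
contact_force: [-0.2, -0.5, -1.0]
opening: 0.0854
```

Request:
step_arm(increments="0 0 0.08 0 0 0;0 0 0 0 0 0")

```text
t: 4.77
tool_pos: [0.4854, 0.1639, 0.0761]
tool_rot: [3.136, 0.181, -0.0]
contact_force: [-0.5, 0.9, -1.4]
opening: 0.0856
```

Request:
step_arm(increments="0 0 0.06 0 0 0;0 0 0 0 0 0")

```text
t: 4.93
tool_pos: [0.4853, 0.1639, 0.0746]
tool_rot: [3.136, 0.181, -0.001]
contact_force: [-0.0, 0.3, -0.2]
opening: 0.0857
```

Request:
step_arm(increments="0 0 0.04 0 0 0;0 0 0 0 0 0")

```text
t: 5.1
tool_pos: [0.4854, 0.1639, 0.0736]
tool_rot: [3.136, 0.181, -0.0]
contact_force: [0.3, -0.4, -0.3]
opening: 0.0854
```

Request:
step_arm(increments="0 0 0.04 0 0 0;0 0 0 0 0 0")

```text
t: 5.27
tool_pos: [0.4854, 0.1639, 0.0726]
tool_rot: [3.136, 0.181, -0.0]
contact_force: [0.2, 0.0, -0.2]
opening: 0.0852
```

Request:
step_arm(increments="0 0 0.04 0 0 0;0 0 0 0 0 0")

```text
t: 5.43
tool_pos: [0.4854, 0.1639, 0.0716]
tool_rot: [3.136, 0.181, -0.0]
contact_force: [0.1, -0.1, -0.2]
opening: 0.0851
```

No contact yet, so the pad ends are probably narrower than their full width. I'll move closer to the tube's crown and feel for it there.

Request:
step_arm(increments="0 0 -0.25 0 0 0;0 0.2 0 0 0 0;0 0.2 0 0 0 0;0 0 0.08 0 0 0;0 0 0 0 0 0")

```text
t: 5.85
tool_pos: [0.4865, 0.1536, 0.0757]
tool_rot: [3.136, 0.18, -0.001]
contact_force: [-0.6, 0.1, 0.4]
opening: 0.0856
```

Request:
step_arm(increments="0 0 0.04 0 0 0;0 0 0 0 0 0")

```text
t: 6.02
tool_pos: [0.4866, 0.154, 0.0751]
tool_rot: [-3.136, -0.181, 0.0]
contact_force: [-0.2, -1.0, 0.6]
opening: 0.0852
```

Request:
step_arm(increments="0 0 0.04 0 0 0;0 0 0 0 0 0")

```text
t: 6.18
tool_pos: [0.4867, 0.1543, 0.0748]
tool_rot: [-3.136, -0.181, 0.001]
contact_force: [-2.8, 0.6, 5.4]
opening: 0.0858
```

Contact near the crown: 5.4 N at TCP z 0.0748. First rolling stroke.

Request:
step_arm(increments="0 0.28 -0.02 0 0 0;0 0.28 -0.026 0 0 0;0 0.28 -0.016 0 0 0;0 0.28 -0.004 0 0 0;0 0.28 0 0 0 0;0 0.28 0 0 0 0;0 0.28 0 0 0 0;0 0.28 0.002 0 0 0;0 0.28 0.013 0 0 0;0 0.28 0.024 0 0 0;0 0.28 0.036 0 0 0;0 0 0 0 0 0")

```text
t: 7.18
tool_pos: [0.4956, 0.0764, 0.075]
tool_rot: [3.135, 0.181, -0.001]
contact_force: [-4.9, -1.3, 9.6]
opening: 0.0855
```

```bash
python3 - <<'E'
from h import *
togo([.4833,.1624,.10])
for n in ["top","scene"]:
    im=ctrl.get_image(n); cv2.imwrite(f"pics/{n}2.png",im["pixels"][:,:,::-1])
E
```

```text
t 7.1833 pos [0.4956 0.0764 0.075 ] yaw 0.1152 zax [-7.0e-04 -1.6e-03 -1.0e+00] F [-4.89 -1.32  9.65]
delta tool units [-0.095 -3.473 -1.006]
```

View pics/top2.png

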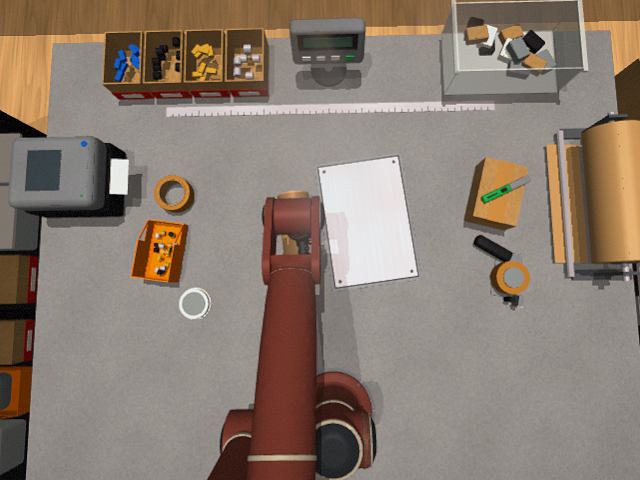

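View pics/scene2.png

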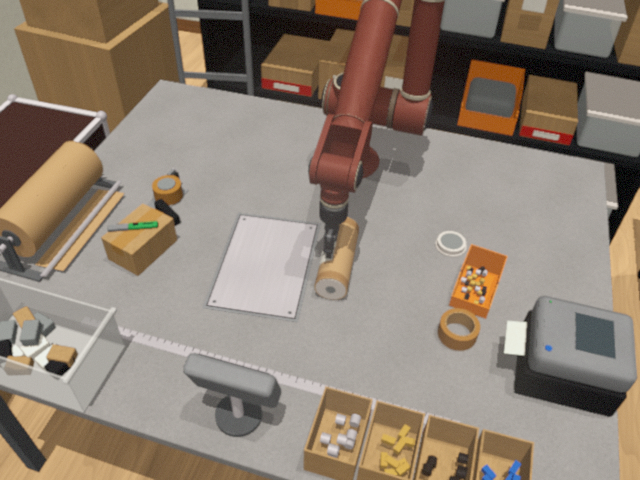

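The tube rolled about 39 mm without slipping and is now near y≈0.095. I'll lift, move back behind the crown and check its yaw.

Request:
step_arm(increments="0 0 -0.2 0 0 0;0 0 -0.6 0 0 0;0 0 -0.8 0 0 0;0 -0.8 0 0 0 0;0 -0.8 0 0 0 0;0 0 0 0 0 0;0 0 0 0 0 0")

```text
t: 7.87
tool_pos: [0.4907, 0.1178, 0.1136]
tool_rot: [3.136, 0.184, -0.0]
contact_force: [-0.3, -0.2, 1.6]
opening: 0.0853
```

```bash
python3 - <<'E'
from h import *
togo([.4833,.1624,.10])
for n in ["wrist","scene"]:
    im=ctrl.get_image(n); cv2.imwrite(f"pics/{n}3.png",im["pixels"][:,:,::-1])
    if n=="scene":
        for yaw in (.08,.117,.16,.2):
            u=np.array([np.cos(yaw),np.sin(yaw),0]); c=np.array([.4909,.0955,.045]);print(yaw,proj(im,[c-.12*u,c+.12*u]).round(1).tolist())
E
```

```text
t 7.8667 pos [0.4907 0.1178 0.1136] yaw 0.1171 zax [-1.e-04 -4.e-04 -1.e+00] F [-0.3  -0.17  1.58]
delta tool units [-0.084 -1.808  0.545]
0.08 [[345.1, 227.2], [329.1, 288.2]]
0.117 [[343.7, 227.0], [330.7, 288.5]]
0.16 [[341.9, 226.8], [332.6, 288.7]]
0.2 [[340.3, 226.7], [334.4, 288.9]]
```

View pics/wrist3.png

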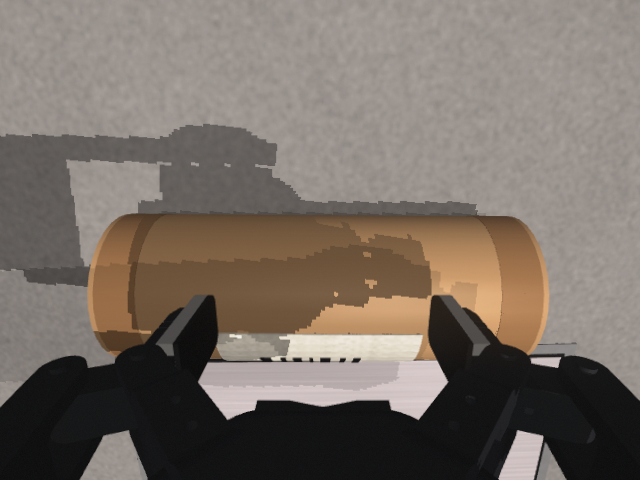

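View pics/scene3.png

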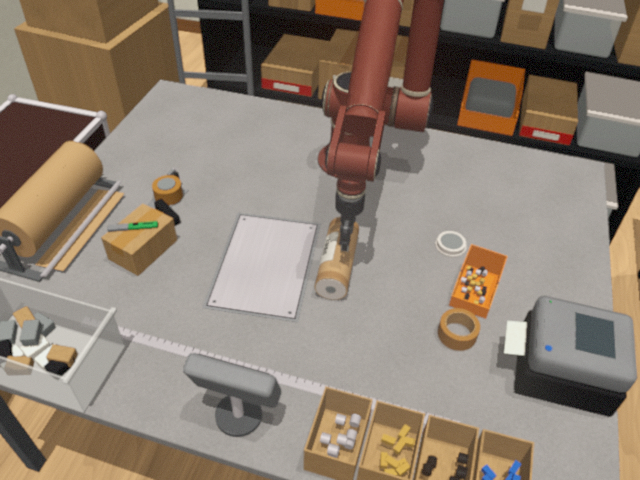

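The end plug at (330,288) matches my prediction for centre y 0.0955 and yaw 0.117, so tracking is good. Second stroke.

Request:
step_arm(increments="0 0 0.8 0 0 0;0 0 0.7 0 0 0;0 0 0.13 0 0 0;0 0 0 0 0 0;0 0 0 0 0 0")

```text
t: 8.38
tool_pos: [0.4917, 0.1168, 0.0744]
tool_rot: [-3.136, -0.179, -0.001]
contact_force: [-2.3, -0.2, 6.7]
opening: 0.085
```

Request:
step_arm(increments="0 0.28 -0.03 0 0 0;0 0.28 -0.036 0 0 0;0 0.28 -0.024 0 0 0;0 0.28 -0.013 0 0 0;0 0.28 -0.002 0 0 0;0 0.28 0 0 0 0;0 0.28 0 0 0 0;0 0.28 0 0 0 0;0 0.28 0.004 0 0 0;0 0.28 0.016 0 0 0;0 0.28 0.027 0 0 0;0 0.28 0.039 0 0 0")

```text
t: 9.38
tool_pos: [0.5011, 0.0325, 0.0746]
tool_rot: [3.136, 0.179, 0.001]
contact_force: [-2.1, -1.1, 6.0]
opening: 0.0854
```

Request:
step_arm(increments="0 0 0 0 0 0;0 0 -0.2 0 0 0;0 0 -0.6 0 0 0;0 0 -0.8 0 0 0;0 -0.8 0 0 0 0;0 -0.88 0 0 0 0;0 0 0 0 0 0;0 0 0 0 0 0")

```text
t: 10.05
tool_pos: [0.4953, 0.0758, 0.1132]
tool_rot: [3.136, 0.183, -0.001]
contact_force: [-0.1, -0.3, -0.3]
opening: 0.0856
```

```bash
python3 - <<'E'
from h import *
togo([.4833,.1624,.10])
for n in ["wrist","scene"]:
    im=ctrl.get_image(n); cv2.imwrite(f"pics/{n}4.png",im["pixels"][:,:,::-1])
    if n=="scene":
        for y in (.065,.055,.045):
            yaw=.117;u=np.array([np.cos(yaw),np.sin(yaw),0]); c=np.array([.4958,y,.045]);print(y,proj(im,[c-.12*u,c+.12*u]).round(1).tolist())
E
```

```text
t 10.05 pos [0.4953 0.0758 0.1132] yaw 0.1167 zax [-7.e-04 -3.e-04 -1.e+00] F [-0.1  -0.29 -0.28]
delta tool units [-0.073 -3.498  0.528]
0.065 [[333.3, 225.9], [319.3, 287.1]]
0.055 [[330.1, 225.2], [315.8, 286.3]]
0.045 [[326.8, 224.4], [312.2, 285.4]]
```

View pics/wrist4.png

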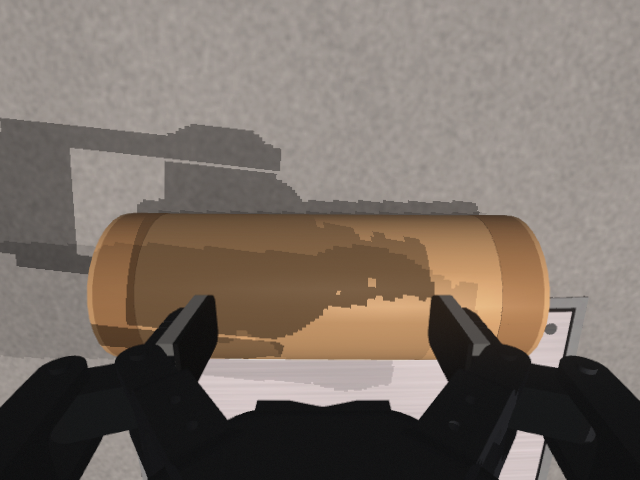

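View pics/scene4.png

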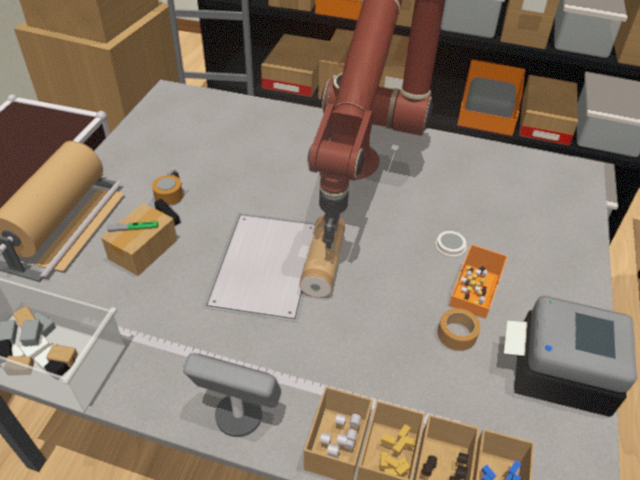

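The relative pose looks the same as before, and the tube is near y≈0.055. About 0.167 m remains, which is four equal strokes.

Request:
step_arm(increments="0 0 0.8 0 0 0;0 0 0.7 0 0 0;0 0 0.13 0 0 0;0 0 0 0 0 0;0 0 0 0 0 0")

```text
t: 10.57
tool_pos: [0.4966, 0.075, 0.0744]
tool_rot: [-3.136, -0.179, -0.001]
contact_force: [-3.6, 1.2, 8.5]
opening: 0.0851
```

Request:
step_arm(increments="0 0.28 -0.03 0 0 0;0 0.28 -0.036 0 0 0;0 0.28 -0.024 0 0 0;0 0.28 -0.013 0 0 0;0 0.28 -0.002 0 0 0;0 0.28 0 0 0 0;0 0.28 0 0 0 0;0 0.28 0 0 0 0;0 0.28 0.004 0 0 0;0 0.28 0.016 0 0 0;0 0.28 0.027 0 0 0;0 0.28 0.039 0 0 0")

```text
t: 11.57
tool_pos: [0.506, -0.0095, 0.0744]
tool_rot: [3.135, 0.179, 0.001]
contact_force: [-1.9, -1.4, 5.6]
opening: 0.0855
```

Request:
step_arm(increments="0 0 0 0 0 0;0 0 -0.2 0 0 0;0 0 -0.6 0 0 0;0 0 -0.8 0 0 0;0 -0.8 0 0 0 0;0 -0.88 0 0 0 0;0 0 0 0 0 0;0 0 0 0 0 0")

```text
t: 12.23
tool_pos: [0.5002, 0.034, 0.1131]
tool_rot: [3.136, 0.183, -0.001]
contact_force: [0.6, 0.2, -0.2]
opening: 0.0854
```

```bash
python3 - <<'E'
from h import *
togo([.4833,.1624,.10])
for n in ["wrist","scene"]:
    im=ctrl.get_image(n); cv2.imwrite(f"pics/{n}5.png",im["pixels"][:,:,::-1])
    if n=="scene":
        for y in (.025,.015,.005):
            yaw=.117;u=np.array([np.cos(yaw),np.sin(yaw),0]); c=np.array([.5006,y,.045]);print(y,proj(im,[c-.12*u,c+.12*u]).round(1).tolist())
E
```

```text
t 12.2333 pos [0.5002 0.034  0.1131] yaw 0.1165 zax [-5.e-04 -3.e-04 -1.e+00] F [ 0.62  0.24 -0.18]
delta tool units [-0.074 -5.181  0.524]
0.025 [[319.9, 224.1], [304.6, 284.9]]
0.015 [[316.7, 223.3], [301.1, 284.1]]
0.005 [[313.5, 222.6], [297.6, 283.2]]
```

View pics/wrist5.png

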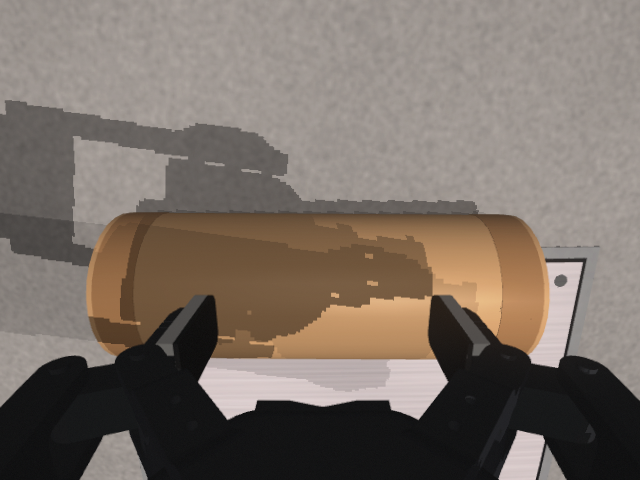

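View pics/scene5.png

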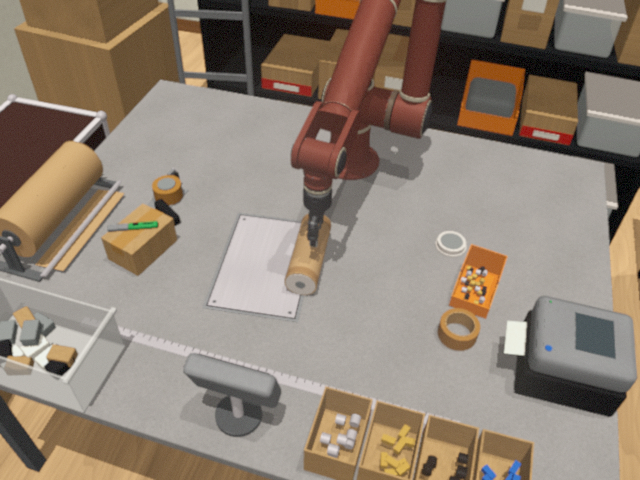

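The relative pose hasn't changed, and the end plug at (300,284) puts the centre at y≈0.0125. Two more of the same strokes.

Request:
step_arm(increments="0 0 0.8 0 0 0;0 0 0.7 0 0 0;0 0 0.13 0 0 0;0 0 0 0 0 0;0 0 0 0 0 0")

```text
t: 12.75
tool_pos: [0.5016, 0.0331, 0.0746]
tool_rot: [3.136, 0.179, 0.001]
contact_force: [-3.1, 1.5, 10.5]
opening: 0.0853
```

Request:
step_arm(increments="0 0.28 -0.03 0 0 0;0 0.28 -0.036 0 0 0;0 0.28 -0.024 0 0 0;0 0.28 -0.013 0 0 0;0 0.28 -0.002 0 0 0;0 0.28 0 0 0 0;0 0.28 0 0 0 0;0 0.28 0 0 0 0;0 0.28 0.004 0 0 0;0 0.28 0.016 0 0 0;0 0.28 0.027 0 0 0;0 0.28 0.039 0 0 0")

```text
t: 13.75
tool_pos: [0.5109, -0.0514, 0.0743]
tool_rot: [3.135, 0.179, 0.002]
contact_force: [-0.1, -0.7, 6.2]
opening: 0.085
```

Request:
step_arm(increments="0 0 0 0 0 0;0 0 -0.2 0 0 0;0 0 -0.6 0 0 0;0 0 -0.8 0 0 0;0 -0.8 0 0 0 0;0 -0.88 0 0 0 0;0 0 0 0 0 0;0 0 0 0 0 0")

```text
t: 14.42
tool_pos: [0.505, -0.0076, 0.1128]
tool_rot: [3.136, 0.183, -0.001]
contact_force: [0.1, -0.5, -0.5]
opening: 0.0857
```

Request:
step_arm(increments="0 0 0.8 0 0 0;0 0 0.7 0 0 0;0 0 0.13 0 0 0;0 0 0 0 0 0;0 0 0 0 0 0")

```text
t: 14.83
tool_pos: [0.5064, -0.0088, 0.0747]
tool_rot: [3.136, 0.18, 0.001]
contact_force: [-4.6, 1.3, 13.3]
opening: 0.0852
```

Request:
step_arm(increments="0 0.28 -0.03 0 0 0;0 0.28 -0.036 0 0 0;0 0.28 -0.024 0 0 0;0 0.28 -0.013 0 0 0;0 0.28 -0.002 0 0 0;0 0.28 0 0 0 0;0 0.28 0 0 0 0;0 0.28 0 0 0 0;0 0.28 0.004 0 0 0;0 0.28 0.016 0 0 0;0 0.28 0.027 0 0 0;0 0.28 0.039 0 0 0")

```text
t: 15.83
tool_pos: [0.5157, -0.0933, 0.0741]
tool_rot: [3.135, 0.179, 0.002]
contact_force: [-1.4, -1.2, 5.9]
opening: 0.0854
```

Request:
step_arm(increments="0 0 0 0 0 0;0 0 -0.2 0 0 0;0 0 -0.6 0 0 0;0 0 -0.8 0 0 0;0 -0.8 0 0 0 0;0 -0.88 0 0 0 0;0 0 0 0 0 0;0 0 0 0 0 0")

```text
t: 16.5
tool_pos: [0.5098, -0.0494, 0.1124]
tool_rot: [3.136, 0.183, -0.001]
contact_force: [0.1, -0.4, 0.2]
opening: 0.0855
```

```bash
python3 - <<'E'
from h import *
togo([.4833,.1624,.10])
for n in ["wrist","scene"]:
    im=ctrl.get_image(n); cv2.imwrite(f"pics/{n}6.png",im["pixels"][:,:,::-1])
    if n=="scene":
        for y in (-.06,-.07,-.08):
            yaw=.117;u=np.array([np.cos(yaw),np.sin(yaw),0]); c=np.array([.5105,y,.045]);print(y,proj(im,[c-.12*u,c+.12*u]).round(1).tolist())
E
```

```text
t 16.5 pos [ 0.5098 -0.0494  0.1124] yaw 0.1165 zax [-7.e-04 -2.e-04 -1.e+00] F [ 0.08 -0.4   0.2 ]
delta tool units [-0.067 -8.539  0.497]
-0.06 [[291.8, 220.1], [273.7, 280.2]]
-0.07 [[288.6, 219.4], [270.2, 279.4]]
-0.08 [[285.4, 218.7], [266.8, 278.5]]
```

View pics/wrist6.png

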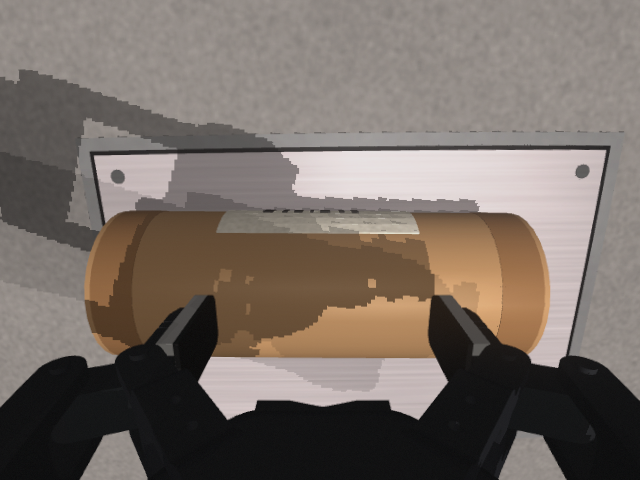

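View pics/scene6.png

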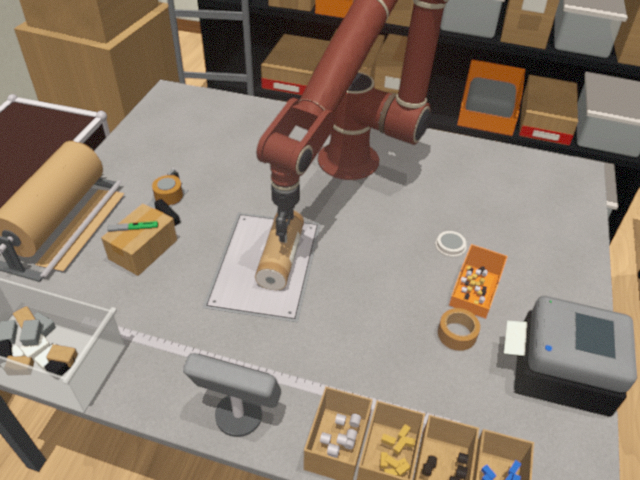

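The centre is at about (0.510, −0.070), 41 mm short of the middle line. One last stroke of the same length, ending with a hold and then a gentle lift.

Request:
step_arm(increments="0 0 0.8 0 0 0;0 0 0.7 0 0 0;0 0 0.1 0 0 0;0 0 0 0 0 0;0 0 0 0 0 0")

```text
t: 17.02
tool_pos: [0.5114, -0.0508, 0.075]
tool_rot: [3.136, 0.179, 0.002]
contact_force: [-2.9, 1.5, 10.7]
opening: 0.0851
```

Request:
step_arm(increments="0 0.28 -0.03 0 0 0;0 0.28 -0.036 0 0 0;0 0.28 -0.024 0 0 0;0 0.28 -0.013 0 0 0;0 0.28 -0.002 0 0 0;0 0.28 0 0 0 0;0 0.28 0 0 0 0;0 0.28 0 0 0 0;0 0.28 0.004 0 0 0;0 0.28 0.016 0 0 0;0 0.28 0.027 0 0 0;0 0.24 0.039 0 0 0")

```text
t: 18.02
tool_pos: [0.5205, -0.1337, 0.074]
tool_rot: [3.135, 0.179, 0.002]
contact_force: [-0.8, -1.0, 6.3]
opening: 0.0853
```

Request:
step_arm(increments="0 0 0 0 0 0;0 0 0 0 0 0;0 0 -0.1 0 0 0;0 0 -0.3 0 0 0;0 0 -0.8 0 0 0;0 0 -1 0 0 0;0 0 -1 0 0 0;0 0 -1 0 0 0;0 0 -1 0 0 0;0 0 0 0 0 0;0 0 0 0 0 0")

```text
t: 18.93
tool_pos: [0.5205, -0.1324, 0.205]
tool_rot: [3.135, 0.181, 0.005]
contact_force: [0.5, 0.2, -1.0]
opening: 0.0852
```

Request:
step_arm(increments="-0.5 -0.9 -0.3 0 0 0;-0.5 -0.9 0 0 0 0;-0.5 -0.9 0 0 0 0;-0.5 -0.9 0 0 0 0;-0.5 -0.9 0 0 0 0;-0.5 -0.9 0 0 0 0;-0.5 -0.9 0 0 0 0;-0.5 -0.9 0 0 0 0;-0.5 -0.9 0 0 0 0;-0.5 -0.9 0 0 0 0;-0.5 -0.9 0 0 0 0;0 0 0 0 0 0")

```text
t: 19.93
tool_pos: [0.3519, 0.1003, 0.2084]
tool_rot: [-3.135, -0.188, 0.006]
contact_force: [0.5, -0.1, -0.1]
opening: 0.0853
```

```bash
python3 - <<'E'
from h import *
togo([.4833,.1624,.10])
for n in ["top","scene"]:
    im=ctrl.get_image(n); cv2.imwrite(f"pics/{n}7.png",im["pixels"][:,:,::-1])
E
```

```text
t 19.9333 pos [0.3519 0.1003 0.2084] yaw 0.1195 zax [-0.0039  0.0012 -1.    ] F [ 0.47 -0.09 -0.07]
delta tool units [ 5.53  -1.834  4.318]
```

View pics/top7.png

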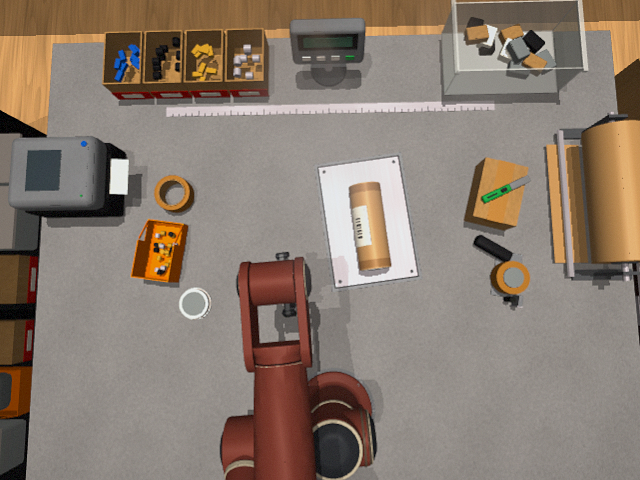

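View pics/scene7.png

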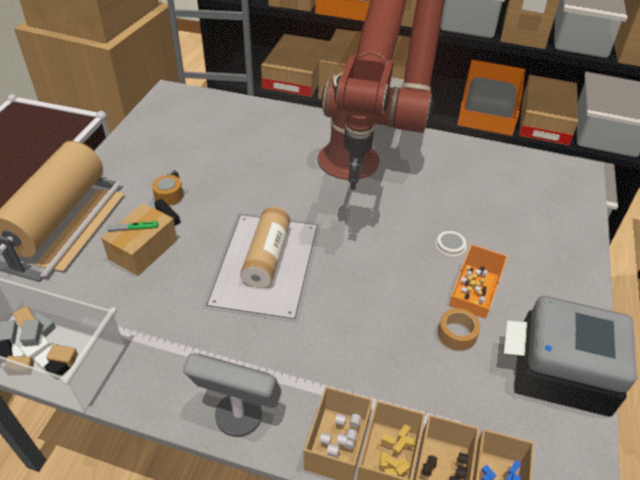

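```bash
python3 - <<'E'
from h import *
D=np.array([.5376,-.1085]);a=.117;u=np.array([np.cos(a),np.sin(a)]);v=np.array([-u[1],u[0]])
for k in range(3):
    im=ctrl.get_image("top")
    c=tube(im,(330,160,410,290)); r=cv2.minAreaRect(c); b=cv2.boxPoints(r); w=ray(im,b,.045)
    m=w.mean(0); L=sorted([(np.linalg.norm(w[i]-w[(i+1)%4]),i) for i in range(4)]); i=L[-1][1]; e=w[(i+1)%4]-w[i]; e*=np.sign(e[0])
    print(ctrl.get_obs()["t"],m.round(4),"u",((m[:2]-D)@u).round(4),"v",((m[:2]-D)@v).round(4),"yaw",np.arctan2(e[1],e[0]).round(3),[x[0].round(3) for x in L])
# bystanders moved? diff against the first top picture
d=cv2.absdiff(cv2.imread("pics/top0.png"),im["pixels"][:,:,::-1].copy()).max(2)
for n,(x0,y0,x1,y1) in dict(bin=(125,215,190,290),roll=(150,170,198,216),cap=(175,284,215,324),carton=(460,150,535,232),gun=(468,232,535,310)).items(): print(n,(d[y0:y1,x0:x1]>40).sum())
E
```

```text
20.0833 [ 0.5185 -0.1105  0.045 ] u -0.0192 v 0.0003 yaw 0.111 [np.float64(0.088), np.float64(0.09), np.float64(0.249), np.float64(0.249)]
20.1333 [ 0.5185 -0.1105  0.045 ] u -0.0192 v 0.0003 yaw 0.111 [np.float64(0.088), np.float64(0.09), np.float64(0.249), np.float64(0.249)]
20.1833 [ 0.5184 -0.1105  0.045 ] u -0.0193 v 0.0003 yaw 0.111 [np.float64(0.088), np.float64(0.09), np.float64(0.249), np.float64(0.249)]
bin 0
roll 0
cap 0
carton 0
gun 0
```

The tube is at rest and centred (0.3 mm off the middle line, about 20 mm along it, parallel), and nothing else has moved. I'm handing in.

```bash
python3 -c "
from station import ctrl
print(ctrl.finish_job())"
```

```text
the job is handed in; nothing more can be done
None
```

I rolled the tube onto the deck in six strokes, with both open fingertips on its crown. The fingers were set along the tube's axis and pressed with about 5–13 N. I then lifted off, backed the arm away and handed the job in at about 20 s.

- **Position:** in the last top-view check the tube's axis is 0.3 mm from the deck's middle line. Its centre is about 20 mm off along that line, and it is parallel within 0.01 rad. The position did not change over three pictures spanning 0.1 s.
- **Half turn:** it rolled about 0.247 m, roughly 5.5 rad. The label went underneath and has come most of the way round again.
- **Other things:** the first and last top pictures show no change around the bin, tape roll, end cap, carton with knife, or tape gun.
- **What didn't go as expected:** my first touch-down point, about 29 mm behind the crown, met nothing at the expected height, because the fingertips are narrower than I had assumed. I moved nearer the crown and made contact there. No check failed or disagreed after that.

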